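Clip the seedling tray into its windproof rack

TASK

Fit the black plastic tray into the slotted wooden rack so that the wind cannot lift it: tilt it, tuck its long bare tongue under the wooden lip and push the sprung bar back, then lower the other edge flat onto the slats behind the aluminium catch and let the bar push the tray out under the catch. Do not force it, leave it clipped under both edges, and leave the pots and the dibber where they are.

Things in the scene. Friction and masses are not known exactly. Their poses are not given: they have to be found in the camera images.
- tray: Loose black plastic tray, 0.2 kg, flat on the work surface. Origin: centre of its underside, z up. Base plate 160 (x) x 110 (y) x 6 mm, with 22 mm high walls from x=-42 to +70: a 38 mm bare tongue is left at -x, a 10 mm tail flange at +x. Lengthwise over the middle a carrying grip: bar x=-25 to +45, 14 wide in y, z=36 to 58 mm, on a 5 mm divider.
- tray_tongue (a point): Middle of the lower edge of the tray's tongue end: (-80, 0, 0) mm in the tray frame. Its axes are the tray's.
- tray_tail (a point): Middle of the lower edge of the tray's tail end: (+80, 0, 0) mm in the tray frame.
- rack: Fixed slotted wooden rack. Origin: centre of its underside, on the work surface; z up; x points from lip end (nearest the robot) to catch end. Slats' top at z=30 mm. Side rails: inner faces y=+-59, tops z=42. Seated, the tray's frame is at (0,0,30) mm here, axes alike: tongue 15 mm under the lip, tail against the end rail (face x=80, top z=45). The tray cannot go in flat from above.
- rack_lip (a point): Middle of the front lower edge of the wooden lip, at (-65,0,45) mm in the rack frame, axes of the rack. The lip is 8 mm thick, covers x=-113 to -65 and leaves 15 mm above the slats, where the tongue goes in tilted, ahead of the sprung bar.
- rack_catch (a point): Middle of the inner lower edge of the aluminium catch strip, at (75,0,40) mm in the rack frame. The strip is 5 mm thick and overhangs the end rail's face by 5 mm; for the tail to pass it on the way down, the bar must be pressed in more than 8 mm.
- bar (a joint): Sprung bar under the lip, 100 mm wide in y, z=31 to 43 mm in the rack frame. Value: metres pressed in towards the rack's -x. At 0 (out) its face is at x=-77 mm, at 0.014 (hard stop) at x=-91. The spring pushes out with about 4 N at 0 and 8 N at the stop. About 0.003 when the tray is seated.
- pot_a: Yellow glazed pot, 90 mm wide, 75 mm high, bystander; origin under its centre.
- pot_b: A like yellow glazed pot, bystander; origin under its centre.
- dibber: Steel dibber with a wooden cross handle, 180 mm long, 70 mm wide, 20 mm high, lying along its x on the work surface, bystander; origin under its shaft, 46 mm from the cross handle.
There are look-alikes about, which are no part of the job. Several things look just like the tray: the one meant starts farthest from the robot's base. What is shaped like the rack but pink is not meant.

How it is judged:
By the outcome, as a careful person would: the job done as asked, in the order asked, and still so for the second after the job is handed in, with the robot touching nothing.
It also fails if it takes over 58 s, if anything falls off the work surface, if the arm or the gripper's body presses on something with over 40 N, if the wrist force passes 120 N, or if a joint passes its speed limit or range.

ROBOT

A 7-joint arm with a two-finger parallel gripper is mounted at the origin on the work surface. World frame = base frame: x ahead of the robot, y to its left, z up, the work surface at z = 0. Lengths are in m, angles in rad, forces in N, time in s.
With the tool pointing down it reaches from about 0.425 to 0.875 m from the base axis. Payload 4.7 kg.
Tool frame: the origin (TCP) lies on the centre line of the jaws, within the pads' length; the fingertips stand 14 mm ahead of it and the grasp point (between the pads) lies 5 mm behind it; z points along the fingers, y is the direction in which the jaws open and shut (so a half turn about z gives the same grasp; the last joint's range is limited). The gripper opens to 87 mm and grips with 3 to 60 N. Pads are 19 mm wide; open, the fingers measure 117 mm over their backs; the gripper's body (75 mm by 190 mm) begins 51 mm behind the grasp point.
Start: joints at [1.188, 0.321, -0.07, 1.45, 0.023, 1.371, -0.057], TCP at [0.251, -0.6, 0.237] pointing down, gripper open.
Joint ranges: [-2.86, 2.86], [-0.3, 2.09], [-1.38, 1.24], [0.06, 2.45], [-1.56, 4.7], [0.09, 2.05], [-2.69, 2.69]. Speed limits (rad/s): [2.57, 2.57, 3.14, 3.14, 3.14, 3.14, 3.14].

INTERFACE

Orientations are given as a rotation vector (axis times angle).
In Python, from bench import ctrl gives the robot as it stands. The module is installed in compiled form; this text tells all that it offers.
- The arm moves only by the tool step_arm, never from a script. Its argument "plan" is a list of rows, each a list of 3 entries, a list of its own where there are three numbers: the turn, a rotation vector about the tool's x, y, z in rad, then the shift along the tool's x, y, z in m, then the closure in counts, from 0 (fully open) to 255 (shut). In form: [[[rx, ry, rz], [x, y, z], hand], ...]. A call has exactly 10 rows; each row is the pose to reach, as a shift and turn from the pose commanded when the call began, along the tool's axes at that moment; what a row does not reach only later rows make up. A row lasts 1/8 s, in which the tool goes at most 62.5 mm and 10.7 degrees, less where a joint would pass 70% of its speed; a pose out of reach is approached as far as the arm can. A call with a gripper value outside its range is refused whole. The fingers move at their own pace and stop on an object; "squeeze" is the grip in N (left out, the last holds). Time passes only in rows, so rows that repeat a pose let the fingers close, or fill a call up. It gives the time, the measured TCP pose, the force and the opening at its end, in the units of the state.
- ctrl.get_state(): the state, without advancing time (a new reading comes with each control period).
- ctrl.get_image(name): name is "side" or "top" or "wrist"; returns the picture (400x640x3 uint8, red, green, blue); there is no depth.
- ctrl.calibration(name): a dict with "fov_y" (degrees; the focal length in pixels is half the picture's height over the tangent of half this angle, whatever the lens; pixels are square), "cx", "cy" (the principal point, pixels), "rvec" (rotation vector, rad) and "tvec" (3), from world to camera coordinates, as OpenCV has them. Camera axes: x right, y down, z forward; pixel columns grow to the right and rows downward; lengths in m; the calibration is good to about 2 mm. A picture is of the moment at which its call begins: read the wrist's pose just before it. calibration takes no time and is no camera call; for the wrist camera it gives the pose at the moment of the call.
- ctrl.close_job(): hands the job in, once; it reports no verdict.
Trained networks look in the newest picture that a camera, given by its name, has taken for a name from the list of things; names that differ only in an ending like _2 or _b are one class to them, and where a whole thing is asked for, a point or a joint stands for the part that bears it (a point fixed in the world has none). Each returns a list of dicts, best first, with "score" (0 to 1); they miss things now and then, are a little off and sometimes report something else, mostly with a low value. They report only what shows in the picture. A call takes as long as a camera call. They do not tell look-alikes from the thing itself.
- ctrl.cut_out(camera, label): "pixels" (400x640 bool, what is visible of it) and "rect" ([left, top, width, height] in pixels, round what is visible of it).
The state is a dict: "time": time; "joint_positions": joint angles; "qd": joint speeds; "joint_torque": joint torques, N m; "position": TCP position; "tool_rot": TCP orientation; "ft_force": force on the tool from outside, world axes, zero at the start; "torque": the same for the moment, N m; "grip_width": opening from 0.0 (shut) to 1.0 (fully open).
Only numpy, scipy, OpenCV 4.12 (cv2) and the standard library are available. Lean on these libraries where they do the work, as an engineer would, in place of code of your own. Each camera call takes 0.05 s, during which the arm holds its last target.

## Working session

There is one attempt and no reset: what is moved stays moved. The work goes in short steps, Python scripts to look and compute and a tool call to move; the robot and the scene stay as the last step left them, time stands still between calls to the robot, and variables do not carry over. Pictures are saved under pics/ and viewed, and the job is handed in when it is done.

Besides the shell and the picture viewer there is one more tool, called after "Call:" as name(argument=value, ...) on one line, values as JSON. step_arm: Moves the arm, as the interface text tells. Its arguments: {"type":"object","properties":{"plan":{"type":"array"},"squeeze":{"type":"number"}},"required":["plan"]}

```bash
mkdir -p pics; python3 - <<'E'
from bench import ctrl
import cv2
print(ctrl.get_state())
for n in ["side","top"]:
    im=ctrl.get_image(n); cv2.imwrite(f"pics/{n}0.png",im[:,:,::-1]); print(n,ctrl.calibration(n))
E
```

```text
{'time': 0.0, 'joint_positions': array([ 1.18811329,  0.32185151, -0.07010453,  1.45169709,  0.02261352,
        1.37077101, -0.05691384]), 'qd': array([ 7.31529417e-05,  3.26704615e-04, -8.83127282e-04,  1.69983330e-03,
        2.00561810e-07,  1.87947885e-03, -4.47088390e-05]), 'joint_torque': array([-3.02954122e-04, -4.91285312e+01, -4.03875746e-01, -3.12535608e+01,
       -6.38591498e-02,  4.36806958e-02,  1.69615137e-04]), 'position': array([ 0.25095232, -0.59902837,  0.23543204]), 'tool_rot': array([-3.07811674e+00, -6.18874258e-01,  7.60491945e-04]), 'ft_force': array([-0.40416202,  0.07698232, -0.19605682]), 'torque': array([0.01322812, 0.01214394, 0.01369713]), 'grip_width': 1.000485122693918}
side {'fov_y': 56.22840356212853, 'cx': 319.61849529095605, 'cy': 193.95130583191678, 'rvec': array([ 0.82756385, -2.63248606,  1.02343217]), 'tvec': array([0.45243768, 0.2515623 , 0.98659473])}
top {'fov_y': 44.83193160364316, 'cx': 318.52167966869416, 'cy': 200.40389045805253, 'rvec': array([ 2.16331183, -2.12306797,  0.11783816]), 'tvec': array([0.0080913 , 0.55771562, 1.23026594])}
```

View pics/top0.png

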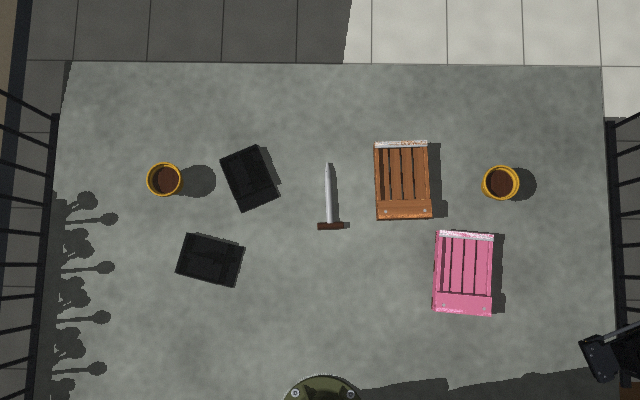

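View pics/side0.png

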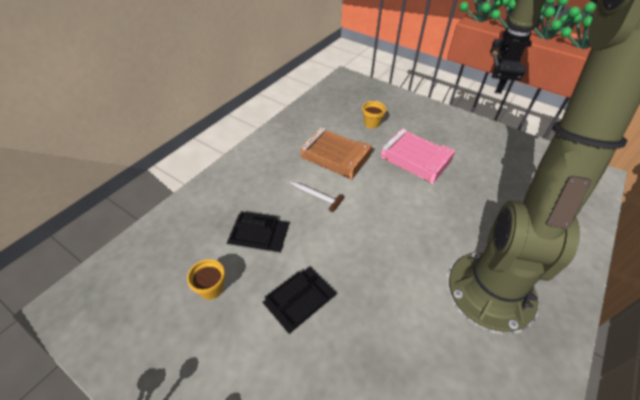

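Top picture: two tray look-alikes, at (250,178) and (210,260). The robot base is near (320,390), so the farther one, at (250,178), should be the one meant. The brown rack is at (403,180) and the pink one, which isn't meant, is at (463,272). Next I'll check this with a close crop.

```bash
cat > h.py <<'E'
import numpy as np, cv2
from scipy.spatial.transform import Rotation as R
from bench import ctrl
def cal(n):
    c=ctrl.calibration(n); f=200/np.tan(np.radians(c['fov_y']/2))
    K=np.array([[f,0,c['cx']],[0,f,c['cy']],[0,0,1]]); return K,np.array(c['rvec']),np.array(c['tvec'])
def back(C,uv,z):
    K,r,t=C; Rm=R.from_rotvec(r).as_matrix(); o=-Rm.T@t
    uv=np.atleast_2d(uv).astype(float)
    d=(Rm.T@np.linalg.inv(K)@np.c_[uv,np.ones(len(uv))].T).T
    return o+d*((z-o[2])/d[:,2])[:,None]
def proj(C,P):
    K,r,t=C; return cv2.projectPoints(np.atleast_2d(P).astype(float),r,t,K,None)[0][:,0]
E
python3 - <<'E'
from h import *
im=ctrl.get_image("top"); C=cal("top"); print("campos",-R.from_rotvec(C[1]).as_matrix().T@C[2])
for l in ["tray","rack","pot_a","dibber"]:
    for i,d in enumerate(ctrl.cut_out("top",l)):
        m=d['pixels'].astype(np.uint8); q=cv2.boxPoints(cv2.minAreaRect(cv2.findNonZero(m)))
        print(l,d['score'],d['rect'],q.tolist()); print(back(C,q,0.0 if l!='rack' else 0.04)[:,:2].round(3).tolist())
        np.save(f"m_{l}_{i}.npy",m)
a=im[125:225,205:295]; a=np.clip(a.astype(float)*2.5,0,255).astype(np.uint8)
b=im[125:225,360:450]
cv2.imwrite("pics/c1.png",cv2.resize(np.hstack([a,b]),None,fx=4.4,fy=4.4,interpolation=cv2.INTER_CUBIC)[:,:,::-1])
E
```

```text
campos [ 0.39165181 -0.01035915  1.29273663]
tray 0.77 [217.4, 144.9, 60.3, 67.8] [[216.8184356689453, 158.7374725341797], [255.7997283935547, 141.90464782714844], [279.48974609375, 196.76576232910156], [240.5084686279297, 213.5985870361328]]
[[0.672, 0.3], [0.721, 0.195], [0.57, 0.125], [0.523, 0.229]]
tray 0.73 [175.6, 236.3, 65.3, 46.8] [[173.60000610351562, 272.79998779296875], [185.06924438476562, 230.74615478515625], [243.87692260742188, 246.78460693359375], [232.40768432617188, 288.83843994140625]]
[[0.362, 0.4], [0.474, 0.376], [0.434, 0.216], [0.323, 0.242]]
rack 0.77 [374.0, 139.0, 58.7, 81.2] [[372.4072570800781, 141.5520477294922], [427.9479675292969, 138.90724182128906], [431.7398376464844, 218.5362091064453], [376.1991271972656, 221.18101501464844]]
[[0.716, -0.121], [0.726, -0.267], [0.515, -0.275], [0.505, -0.132]]
rack 0.64 [434.3, 231.7, 61.3, 86.4] [[430.3326721191406, 312.34405517578125], [435.6798400878906, 229.46322631835938], [495.8808898925781, 233.34716796875], [490.5337219238281, 316.2279968261719]]
[[0.278, -0.269], [0.487, -0.285], [0.48, -0.438], [0.271, -0.419]]
pot_a 0.93 [148.4, 161.6, 32.5, 36.5] [[146.0, 196.0], [146.0, 162.0], [183.0, 162.0], [183.0, 196.0]]
[[0.566, 0.488], [0.66, 0.494], [0.662, 0.392], [0.568, 0.387]]
pot_a 0.83 [481.6, 167.0, 38.2, 34.5] [[477.0943298339844, 194.16978454589844], [486.9056701660156, 159.83018493652344], [523.0943603515625, 170.16981506347656], [513.282958984375, 204.50941467285156]]
[[0.587, -0.405], [0.681, -0.433], [0.654, -0.529], [0.56, -0.5]]
dibber 0.59 [314.5, 163.8, 31.9, 67.1] [[316.51507568359375, 228.67181396484375], [325.2369384765625, 162.63507080078125], [351.05078125, 166.04443359375], [342.32891845703125, 232.0811767578125]]
[[0.486, 0.023], [0.666, 0.003], [0.658, -0.067], [0.478, -0.046]]
```

View pics/c1.png

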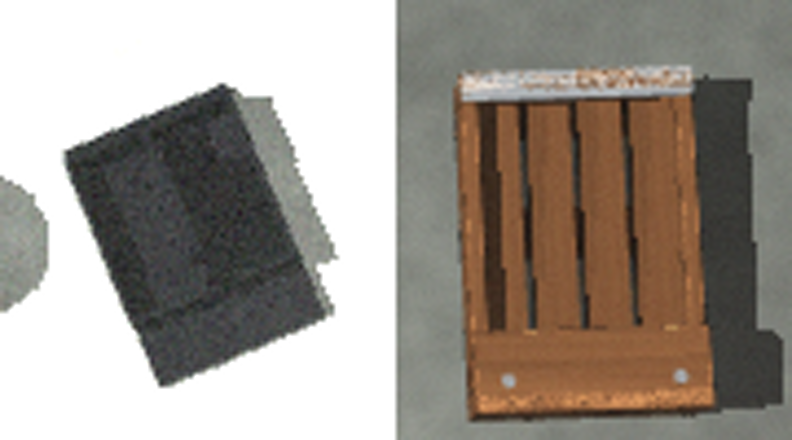

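The close crop shows the tray's bare tongue at its lower edge (toward the robot) and its tail at the upper left, which fits a yaw of about 25°. The brown rack has its lip nearest the robot and its catch at the far end. Next I'll look at the rack with the wrist camera.

```bash
cat >> h.py <<'E'
def Rdes(yaw,tilt=0):
    # tool x along yaw, z down; tilt>0 = tail up (rotate about world/rack y by -tilt)
    y=np.radians(yaw); 
    return R.from_euler('z',y)*R.from_euler('y',-np.radians(tilt))*R.from_euler('x',np.pi)
def rel(p,yaw,tilt=0,s=None):
    s=s or ctrl.get_state(); R0=R.from_rotvec(s['tool_rot'])
    return R0.inv().apply(np.array(p)-s['position']).round(4), (R0.inv()*Rdes(yaw,tilt)).as_rotvec().round(4)
def st():
    s=ctrl.get_state(); Rm=R.from_rotvec(s['tool_rot']).as_matrix()
    print("t",round(s['time'],2),"p",s['position'].round(4),"yaw",np.degrees(np.arctan2(Rm[1,0],Rm[0,0])).round(2),"xz",np.degrees(np.arcsin(Rm[2,0])).round(2),"yz",np.degrees(np.arcsin(Rm[2,1])).round(2),"F",s['ft_force'].round(2),"T",s['torque'].round(2),"g",round(s['grip_width'],3))
    return s
def snap(n,f):
    s=ctrl.get_state(); C=cal(n); im=ctrl.get_image(n); cv2.imwrite(f,im[:,:,::-1]); return im,C
E
python3 - <<'E'
from h import *
st(); print(rel([.50,-.2,.33],3))
E
```

```text
t 0.35 p [ 0.2511 -0.5994  0.2363] yaw 22.74 xz -0.0 yz -0.02 F [-0.39  1.62  0.06] T [-0.    0.04 -0.03] g 0.997
(array([ 0.3839, -0.2722, -0.0936]), array([-4.000e-04,  1.000e-04,  3.445e-01]))
```

Call:
step_arm(plan=[[[0, 0, 0.1], [0.05, -0.036, -0.013], 0], [[0, 0, 0.2], [0.1, -0.07, -0.026], 0], [[0, 0, 0.3], [0.15, -0.106, -0.04], 0], [[0, 0, 0.344], [0.2, -0.142, -0.05], 0], [[0, 0, 0.344], [0.25, -0.177, -0.06], 0], [[0, 0, 0.344], [0.3, -0.213, -0.075], 0], [[0, 0, 0.344], [0.35, -0.248, -0.085], 0], [[0, 0, 0.344], [0.384, -0.272, -0.094], 0], [[0, 0, 0.344], [0.384, -0.272, -0.094], 0], [[0, 0, 0.344], [0.384, -0.272, -0.094], 0]])

```text
time: 1.6
position: [0.4997, -0.2012, 0.3304]
tool_rot: [3.14, 0.082, -0.001]
ft_force: [-0.3, -0.7, 0.1]
grip_width: 0.997
```

```bash
python3 - <<'E'
from h import *
st(); im,C=snap("wrist","pics/w1.png"); print(-R.from_rotvec(C[1]).as_matrix().T@C[2],C)
print(rel([.5,.17,.33],25))
np.savez("w1.npz",K=C[0],r=C[1],t=C[2])
E
```

```text
t 1.6 p [ 0.4997 -0.2012  0.3304] yaw 2.98 xz -0.04 yz 0.05 F [-0.27 -0.67  0.08] T [ 0.    0.02 -0.04] g 0.997
[ 0.57154476 -0.19725869  0.47809839] (array([[324.17114106,   0.        , 322.22492812],
       [  0.        , 324.17114106, 196.00109655],
       [  0.        ,   0.        ,   1.        ]]), array([-2.13095033,  2.02268701,  0.26762921]), array([-0.22706946,  0.41652795,  0.60753305]))
(array([ 1.940e-02, -3.713e-01, -1.000e-04]), array([ 0.0004,  0.0011, -0.3859]))
```

View pics/w1.png

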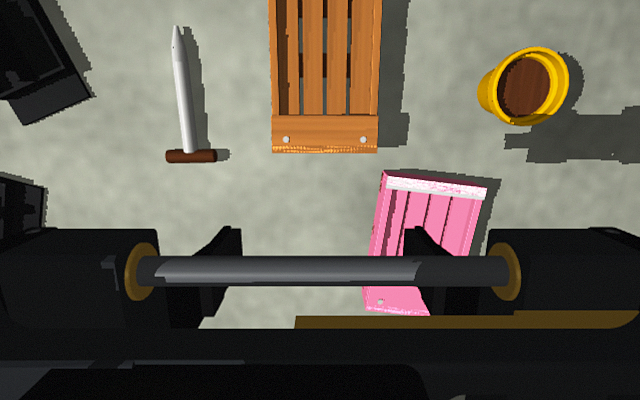

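The wrist view shows the rack's lip end, with its front edge at row ~115 and its back edge at ~150, but the catch is cut off at the top. I'll back off a little to see all of it.

Call:
step_arm(plan=[[[0, 0, 0], [-0.04, 0, -0.01], 0], [[0, 0, 0], [-0.08, 0, -0.02], 0], [[0, 0, 0], [-0.08, 0, -0.03], 0], [[0, 0, 0], [-0.08, 0, -0.03], 0], [[0, 0, 0], [-0.08, 0, -0.03], 0], [[0, 0, 0], [-0.08, 0, -0.03], 0], [[0, 0, 0], [-0.08, 0, -0.03], 0], [[0, 0, 0], [-0.08, 0, -0.03], 0], [[0, 0, 0], [-0.08, 0, -0.03], 0], [[0, 0, 0], [-0.08, 0, -0.03], 0]])

```text
time: 2.9
position: [0.4203, -0.2045, 0.3605]
tool_rot: [3.14, 0.083, -0.0]
ft_force: [-0.1, -0.1, -0.6]
grip_width: 0.999
```

```bash
python3 - <<'E'
from h import *
st(); im,C=snap("wrist","pics/w2.png"); print(-R.from_rotvec(C[1]).as_matrix().T@C[2])
np.savez("w2.npz",K=C[0],r=C[1],t=C[2])
cv2.imwrite("pics/w2c.png",cv2.resize(im[:200,230:430],None,fx=3,fy=3,interpolation=cv2.INTER_CUBIC)[:,:,::-1])
E
```

```text
t 2.9 p [ 0.4203 -0.2045  0.3605] yaw 3.03 xz -0.0 yz 0.01 F [-0.11 -0.14 -0.62] T [0.07 0.01 0.01] g 0.999
[ 0.49207612 -0.2005769   0.50836508]
```

View pics/w2.png

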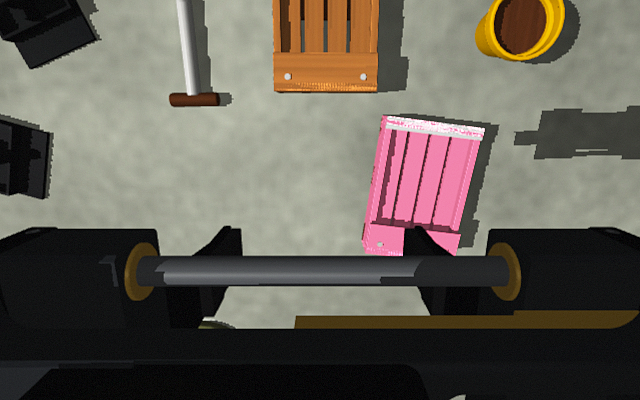

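View pics/w2c.png

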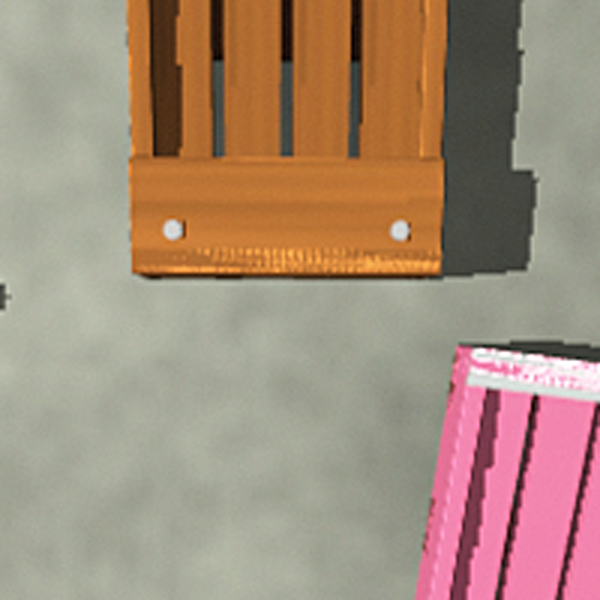

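```bash
python3 - <<'E'
from h import *
for f in ["w1","w2"]:
    d=np.load(f+".npz"); C=(d['K'],d['r'],d['t'])
    uv=[[272,115],[380,115],[274,0],[382,0],[272,150]] if f=="w1" else [[230+133/3,158/3],[230+442/3,158/3],[230+172/3,230/3],[230+400/3,230/3],[230+133/3,272/3]]
    print(f,back(C,uv,.053).round(4).tolist())
C=cal("top")
f=lambda a,b:[360+(a-396)/4.4,125+b/4.4]
# top crop: lip front edge z=.053, lip back, catch inner edge z .045
print(back(C,[f(474,331),f(709,326),f(509,380),f(681,376),f(470,415),f(713,408)],.053).round(4).tolist())
print(back(C,[f(461,101),f(691,95)],.045).round(4).tolist())
E
```

```text
w1 [[0.5602, -0.1341, 0.053], [0.5674, -0.2713, 0.053], [0.6907, -0.1349, 0.053], [0.6973, -0.2608, 0.053], [0.5158, -0.1346, 0.053]]
w2 [[0.5591, -0.1346, 0.053], [0.5662, -0.2683, 0.053], [0.5306, -0.1522, 0.053], [0.5359, -0.2527, 0.053], [0.512, -0.1353, 0.053]]
[[0.5584, -0.1342, 0.053], [0.5638, -0.271, 0.053], [0.53, -0.1546, 0.053], [0.5341, -0.2545, 0.053], [0.5091, -0.1321, 0.053], [0.5157, -0.2728, 0.053]]
[[0.698, -0.1267, 0.045], [0.7037, -0.2634, 0.045]]
```

Call:
step_arm(plan=[[[0, 0, 0], [0.05, -0.01, 0], 0], [[0, 0, 0], [0.1, -0.02, 0], 0], [[0, 0, 0], [0.15, -0.03, 0], 0], [[0, 0, 0], [0.16, -0.03, 0], 0], [[0, 0, 0], [0.16, -0.03, 0], 0], [[0, 0, 0], [0.16, -0.03, 0], 0], [[0, 0, 0], [0.16, -0.03, 0], 0], [[0, 0, 0], [0.16, -0.03, 0], 0], [[0, 0, 0], [0.16, -0.03, 0], 0], [[0, 0, 0], [0.16, -0.03, 0], 0]])

```text
time: 4.2
position: [0.5784, -0.1661, 0.3607]
tool_rot: [3.14, 0.083, 0.0]
ft_force: [0.7, -1.4, 0.1]
grip_width: 1.002
```

```bash
cat >> h.py <<'E'
def RP(pts,o=(.627,-.199),yaw=2.9):
    p=R.from_euler('z',yaw,degrees=True).apply(np.atleast_2d(pts).astype(float)/1000); return p+np.array([o[0],o[1],0])
def segs(im,C,L,col=(0,255,255),**k):
    for a,b in L:
        u=proj(C,RP([a,b],**k)); cv2.line(im,*[tuple(int(round(v*16)) for v in q) for q in u],col,1,cv2.LINE_AA,4)
RACK=[((-65,-68,53),(-65,68,53)),((-113,-68,53),(-113,68,53)),((75,-65,45),(75,65,45)),((-65,59,42),(75,59,42)),((-65,-59,42),(75,-59,42)),((-65,68,53),(-113,68,53)),((-65,-68,53),(-113,-68,53))]
E
python3 - <<'E'
from h import *
st(); im,C=snap("wrist","pics/w3.png"); np.savez("w3.npz",K=C[0],r=C[1],t=C[2])
S=4
big=cv2.resize(im,None,fx=S,fy=S,interpolation=cv2.INTER_CUBIC); raw=big.copy()
K=C[0].copy(); K[:2]*=S; segs(big,(K,C[1],C[2]),RACK)
x0,x1,y0,y1=250,450,20,215
o=np.hstack([raw[y0*S:y1*S,x0*S:x1*S],big[y0*S:y1*S,x0*S:x1*S]]); print(o.shape)
cv2.imwrite("pics/w3c.png",cv2.resize(o,(800,390),interpolation=cv2.INTER_AREA)[:,:,::-1])
cv2.imwrite("pics/w3d.png",cv2.resize(big[y0*S:y1*S,x0*S:x1*S],(600,585))[:,:,::-1])
E
```

```text
t 4.2 p [ 0.5784 -0.1661  0.3607] yaw 3.02 xz 0.01 yz 0.01 F [ 0.74 -1.37  0.11] T [0.02 0.02 0.01] g 1.002
(780, 1600, 3)
```

View pics/w3.png

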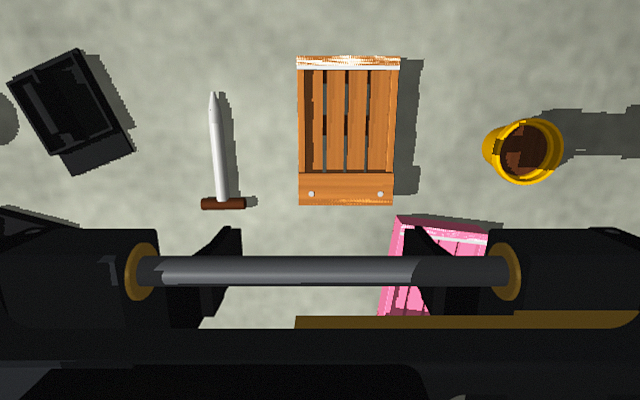

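View pics/w3d.png

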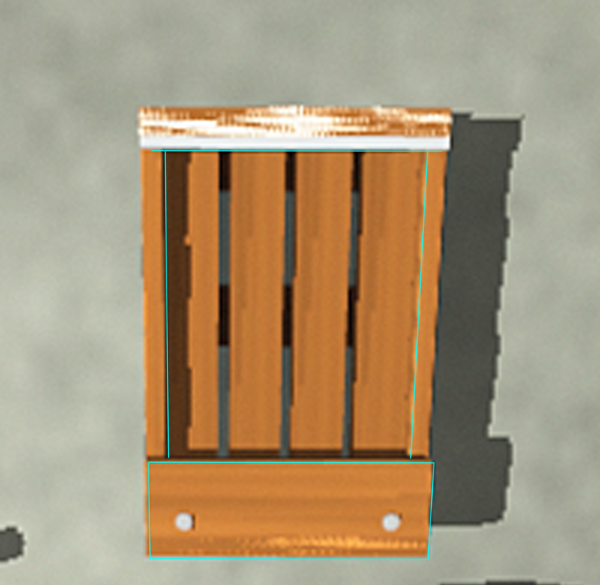

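The rack overlay at (0.627, −0.199), yaw 2.9°, matches the wrist view within about 1 mm. The tray is at about (70,112) in the same picture, with its tongue toward (100,165). I'll fit its pose next.

```bash
cat > fit.py <<'E'
from h import *
from scipy.optimize import minimize
import sys
def hullmask(C,o,yaw,H=22):
    m=np.zeros((400,640),np.uint8)
    for B in [[(x,y,z) for x in(-80,80) for y in(-55,55) for z in(0,6)],[(x,y,z) for x in(-42,70) for y in(-55,55) for z in(0,H)],[(x,y,z) for x in(-25,45) for y in(-7,7) for z in(36,58)]]:
        u=proj(C,RP(B,o=o,yaw=yaw)); h=cv2.convexHull((u*16).round().astype(np.int32)); cv2.fillConvexPoly(m,h,255,cv2.LINE_AA,4)
    return m/255.
TR=[((a,b,6),(c,d,6)) for a,b,c,d in[(-80,-55,-80,55),(80,-55,80,55),(-80,-55,80,-55),(-80,55,80,55)]]+[((-42,-55,22),(-42,55,22)),((70,-55,22),(70,55,22))]+[((-25,s,58),(45,s,58)) for s in(-7,7)]+[((e,-7,58),(e,7,58)) for e in(-25,45)]
E
python3 - <<'E'
from fit import *
d=np.load("w3.npz"); Cw=(d['K'],d['r'],d['t']); Iw=cv2.imread("pics/w3.png"); Ct=cal("top"); It=cv2.imread("pics/top0.png")
obs=[]
for I,C,(x0,y0,x1,y1) in[(Iw,Cw,(0,30,150,190)),(It,Ct,(205,130,295,225))]:
    w=np.zeros((400,640),bool); w[y0:y1,x0:x1]=1
    g=I.max(2); m=(w&(g<48)).astype(float); print(np.percentile(g[y0:y1,x0:x1],[5,20,30,40,50,60])); obs.append((C,w,m))
    cv2.imwrite(f"pics/m{x0}.png",(m[y0:y1,x0:x1]*255).astype(np.uint8).repeat(4,0).repeat(4,1))
for idx in ([0],[1],[0,1]):
  for H in(22,28):
    f=lambda p:sum(np.abs(hullmask(obs[i][0],p[:2]/100,p[2],H)-obs[i][2])[obs[i][1]].sum() for i in idx)
    r=min((minimize(f,[62+a,21.2+b,25+c],method='Nelder-Mead',options=dict(initial_simplex=[[62+a,21.2+b,25+c],[63,21.2,25],[62,22,25],[62,21.2,28]])) for a in(-.4,.4) for b in (-.4,.4) for c in(-2,2)),key=lambda r:r.fun)
    print(idx,H,r.x.round(3),r.fun)
S=4
big=cv2.resize(Iw,None,fx=S,fy=S,interpolation=cv2.INTER_CUBIC); big=np.clip(big*2.2,0,255).astype(np.uint8); K=Cw[0].copy();K[:2]*=S
segs(big,(K,Cw[1],Cw[2]),TR,o=r.x[:2]/100,yaw=r.x[2]); cv2.imwrite("pics/t1.png",big[30*S:190*S,0:150*S])
E
```

```text
[ 10.  16.  36.  75. 158. 167.]
[ 21.   28.   58.  118.6 124.  127. ]
[0] 22 [61.958 21.082 24.881] 465.61960784313726
[0] 28 [61.955 21.089 24.972] 761.5137254901961
[1] 22 [62.17  20.952 24.638] 170.13725490196077
[1] 28 [62.182 21.007 24.986] 182.23137254901962
[0, 1] 22 [62.008 21.065 24.811] 642.2941176470588
[0, 1] 28 [62.    21.025 25.305] 948.8745098039217
```

View pics/t1.png

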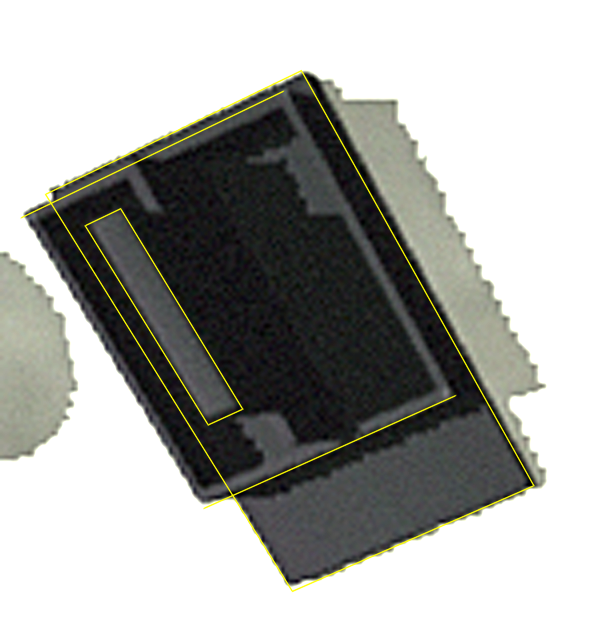

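View pics/m0.png

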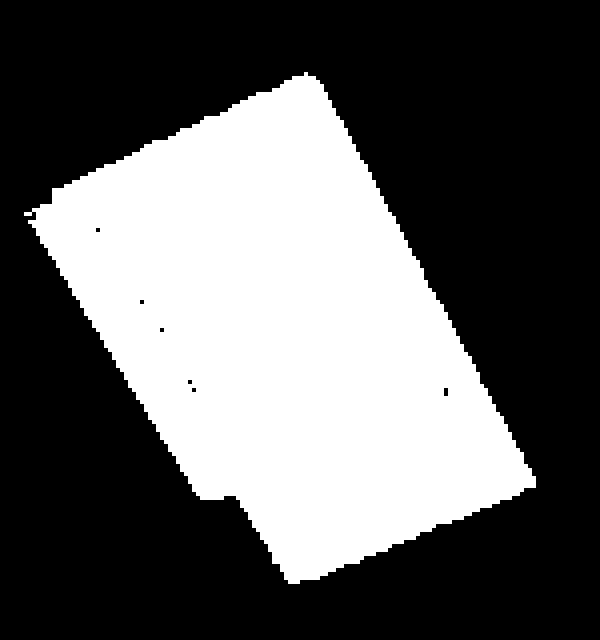

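```bash
python3 - <<'E'
from h import *
st(); print(rel([.627,.214,.14],24.9))
E
```

```text
t 4.25 p [ 0.5785 -0.1661  0.3606] yaw 3.02 xz 0.0 yz 0.01 F [-0.23 -0.38  0.57] T [ 0.04 -0.01 -0.05] g 1.0
(array([ 0.0685, -0.377 ,  0.2205]), array([ 2.000e-04,  0.000e+00, -3.818e-01]))
```

Call:
step_arm(plan=[[[0, 0, -0.06], [0.01, -0.05, 0], 80], [[0, 0, -0.12], [0.02, -0.1, 0.02], 80], [[0, 0, -0.18], [0.03, -0.15, 0.05], 90], [[0, 0, -0.24], [0.04, -0.2, 0.08], 100], [[0, 0, -0.3], [0.05, -0.25, 0.11], 110], [[0, 0, -0.36], [0.055, -0.3, 0.14], 110], [[0, 0, -0.382], [0.06, -0.35, 0.17], 110], [[0, 0, -0.382], [0.0685, -0.377, 0.2], 110], [[0, 0, -0.382], [0.0685, -0.377, 0.22], 110], [[0, 0, -0.382], [0.0685, -0.377, 0.22], 110]])

```text
time: 5.5
position: [0.6263, 0.2121, 0.1385]
tool_rot: [3.067, 0.676, -0.006]
ft_force: [-0.3, -0.2, -0.1]
grip_width: 0.568
```

```bash
python3 - <<'E'
from fit import *
st(); print(rel([.627,.214,.043],24.9)); im,C=snap("wrist","pics/w4.png"); 
st();print(rel([.627,.214,.043],24.9))
b=np.clip(im.astype(float)*2,0,255).astype(np.uint8); segs(b,C,TR,o=(.620,.2105),yaw=24.9); cv2.imwrite("pics/w4o.png",b[:,:,::-1])
E
```

```text
t 5.5 p [0.6263 0.2121 0.1385] yaw 24.86 xz -0.24 yz 0.04 F [-0.31 -0.18 -0.08] T [-0.1   0.05  0.01] g 0.568
(array([ 0.0019, -0.0015,  0.0955]), array([ 0.0006,  0.0041, -0.0008]))
t 5.55 p [0.6273 0.212  0.1402] yaw 24.79 xz -0.08 yz 0.06 F [-0.26 -0.17  0.39] T [ 0.01 -0.07  0.01] g 0.569
(array([ 0.0007, -0.0021,  0.0972]), array([ 0.0011,  0.0014, -0.0019]))
```

View pics/w4o.png

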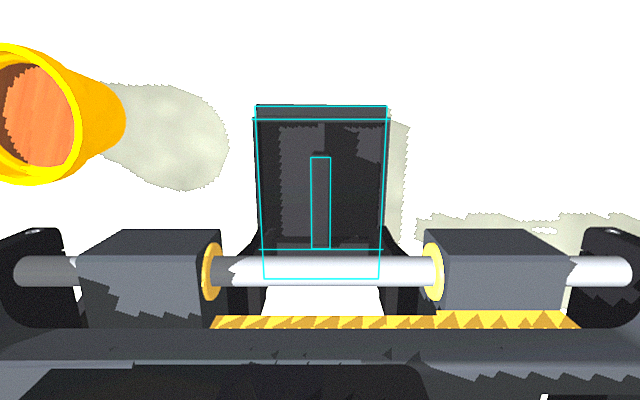

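The overlay sits on the tray, with the grip centred at column 320, so I'll descend and close.

Call:
step_arm(plan=[[[0, 0, 0], [0.0, -0.001, 0.03], 110], [[0, 0, 0], [0.0, -0.002, 0.06], 110], [[0, 0, 0], [0.0, -0.002, 0.08], 110], [[0, 0, 0], [0.0, -0.002, 0.092], 110], [[0, 0, 0], [0.0, -0.002, 0.097], 110], [[0, 0, 0], [0.0, -0.002, 0.097], 130], [[0, 0, 0], [0.0, -0.002, 0.097], 160], [[0, 0, 0], [0.0, -0.002, 0.097], 190], [[0, 0, 0], [0.0, -0.002, 0.097], 220], [[0, 0, 0], [0.0, -0.002, 0.097], 255]], squeeze=50)

```text
time: 6.8
position: [0.6265, 0.2155, 0.0438]
tool_rot: [3.067, 0.677, 0.001]
ft_force: [0.1, -0.9, 1.2]
grip_width: 0.153
```

```bash
python3 - <<'E'
from h import *
s=st(); Rt=R.from_rotvec(s['tool_rot']); o=np.array([.620,.2105,0])
print(Rt.inv().apply(o-s['position']).round(4))
E
```

```text
t 6.8 p [0.6265 0.2155 0.0438] yaw 24.89 xz 0.02 yz 0.04 F [ 0.09 -0.9   1.24] T [-0.2  -0.04  0.01] g 0.153
[-0.0081  0.0017  0.0438]
```

Call:
step_arm(plan=[[[0, 0, 0], [0, 0, 0], 255], [[0, 0, 0], [0, 0, -0.005], 255], [[0, 0, 0], [0, 0, -0.02], 255], [[0, 0, 0], [0, 0, -0.045], 255], [[0, 0, 0], [0, 0, -0.075], 255], [[0, 0, 0], [0, 0, -0.11], 255], [[0, 0, 0], [0, 0, -0.14], 255], [[0, 0, 0], [0, 0, -0.15], 255], [[0, 0, 0], [0, 0, -0.15], 255], [[0, 0, 0], [0, 0, -0.15], 255]], squeeze=60)

```text
time: 8.05
position: [0.6254, 0.2153, 0.1918]
tool_rot: [3.067, 0.678, -0.004]
ft_force: [0.3, -0.6, -2.2]
grip_width: 0.157
```

```bash
cat >> fit.py <<'E'
def trayw(pts,s,x=-.008,y=0,z=.044,a=0):
    Rt=R.from_rotvec(s['tool_rot']); p=np.atleast_2d(pts).astype(float)/1000
    q=R.from_euler('x',np.pi).apply(R.from_euler('y',-a,degrees=True).apply(p-[[0,0,.047]]) + [[0,0,.047]])
    return s['position']+Rt.apply(q+[x,y,z])
def tsegs(im,C,s,col=(0,255,255),**k):
    for a,b in TR:
        u=proj(C,trayw([a,b],s,**k)); cv2.line(im,*[tuple(int(round(v*16)) for v in q) for q in u],col,1,cv2.LINE_AA,4)
E
python3 - <<'E'
from fit import *
s=st(); 
for n in("wrist","side"):
    s=ctrl.get_state(); im,C=snap(n,f"pics/{n}5.png"); S=1 if n=="wrist" else 3
    b=np.clip(cv2.resize(im,None,fx=S,fy=S,interpolation=cv2.INTER_CUBIC).astype(float)*2,0,255).astype(np.uint8)
    K=C[0].copy();K[:2]*=S; tsegs(b,(K,C[1],C[2]),s)
    if S==3:
        u=proj((K,C[1],C[2]),s['position'])[0].astype(int); b=b[max(0,u[1]-200):u[1]+300,max(0,u[0]-300):u[0]+300]
    cv2.imwrite(f"pics/{n}5o.png",b[:,:,::-1])
print(rel([.58,-.2,.25],2.9,15))
E
```

```text
t 8.05 p [0.6254 0.2153 0.1918] yaw 24.91 xz -0.16 yz -0.01 F [ 0.34 -0.57 -2.17] T [-0.01  0.04 -0.05] g 0.157
(array([-0.2164,  0.3576, -0.0577]), array([-0.0501,  0.2613,  0.3821]))
```

View pics/wrist5o.png

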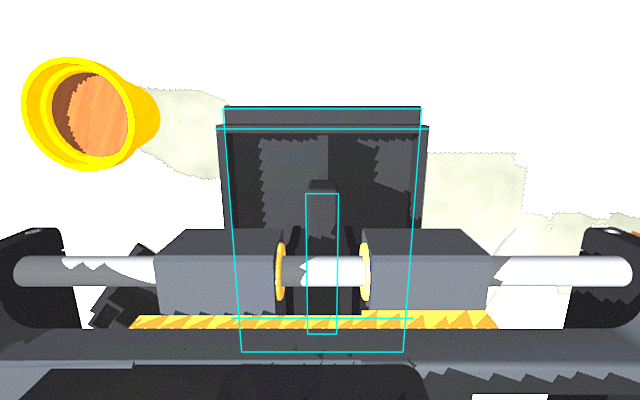

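View pics/side5o.png

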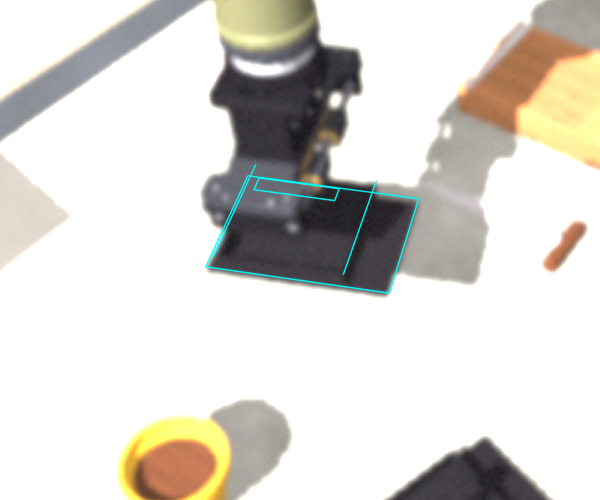

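The tray is held level and the overlays match in both the wrist and side views. Next I'll carry it over the rack with a 15° tilt.

```bash
cat >> fit.py <<'E'
O=np.array([.627,-.1985,0]); YAW=2.9
def tgt(px,pz,th,dx=8.,dz=44.,yaw=YAW):
    t=np.radians(th); a=80+dx
    q=np.array([px+a*np.cos(t)-dz*np.sin(t),0,pz+a*np.sin(t)+dz*np.cos(t)])/1000
    p=O+R.from_euler('z',YAW,degrees=True).apply(q)
    d,r=rel(p,yaw,th); print("tgt",px,pz,th,"world",p.round(4),"shift",d,"turn",r)
def where(dx=8.,dz=44.):
    s=st(); Rm=R.from_rotvec(s['tool_rot']).as_matrix(); th=np.arcsin(Rm[2,0]); q=R.from_euler('z',-YAW,degrees=True).apply(s['position']-O)*1000
    a=80+dx; print("tongue rack x %.2f y(tcp) %.2f z %.2f th %.2f yaw err %.2f; tail x %.2f z %.2f"%(q[0]-a*np.cos(th)+dz*np.sin(th),q[1],q[2]-a*np.sin(th)-dz*np.cos(th),np.degrees(th),np.degrees(np.arctan2(Rm[1,0],Rm[0,0]))-YAW, q[0]+(160-a)*np.cos(th)+dz*np.sin(th), q[2]+(160-a)*np.sin(th)-dz*np.cos(th)))
    f=R.from_euler('z',-YAW,degrees=True).apply(s['ft_force']); print("F rack",f.round(2))
    return s
E
python3 - <<'E'
from fit import *
tgt(-50,110,15)
E
```

```text
tgt -50 110 15 world [ 0.6506 -0.1973  0.1753] shift [-0.1511  0.3849  0.0169] turn [-0.0501  0.2613  0.3821]
```

Call:
step_arm(plan=[[[0, 0, 0], [-0.015, 0.04, -0.01], 255], [[-0.008, 0.044, 0.064], [-0.03, 0.08, -0.02], 255], [[-0.017, 0.087, 0.127], [-0.05, 0.125, -0.02], 255], [[-0.025, 0.131, 0.191], [-0.07, 0.17, -0.02], 255], [[-0.033, 0.174, 0.255], [-0.085, 0.215, -0.02], 255], [[-0.042, 0.218, 0.318], [-0.1, 0.26, -0.02], 255], [[-0.05, 0.261, 0.382], [-0.12, 0.305, -0.01], 255], [[-0.05, 0.261, 0.382], [-0.138, 0.35, 0.0], 255], [[-0.05, 0.261, 0.382], [-0.151, 0.385, 0.01], 255], [[-0.05, 0.261, 0.382], [-0.151, 0.385, 0.017], 255]])

```text
time: 9.4
position: [0.6496, -0.2025, 0.1743]
tool_rot: [-3.108, -0.068, -0.408]
ft_force: [-0.2, -0.3, -2.8]
grip_width: 0.159
```

```bash
python3 - <<'E'
from fit import *
where()
for n in("wrist","side","top"):
    s=ctrl.get_state(); im,C=snap(n,f"pics/{n}6.png"); S=1 if n=="wrist" else 3
    b=np.clip(cv2.resize(im,None,fx=S,fy=S,interpolation=cv2.INTER_CUBIC).astype(float)*1.6,0,255).astype(np.uint8)
    K=C[0].copy();K[:2]*=S; tsegs(b,(K,C[1],C[2]),s); segs(b,(K,C[1],C[2]),RACK,col=(255,0,255),o=O[:2])
    if S==3:
        u=proj((K,C[1],C[2]),s['position'])[0].astype(int); b=b[max(0,u[1]-200):u[1]+250,max(0,u[0]-250):u[0]+250]
    cv2.imwrite(f"pics/{n}6o.png",b[:,:,::-1])
where(); tgt(-52,45,15)
E
python3 -c "
import cv2,numpy as np
a=cv2.imread('pics/side6o.png');b=cv2.imread('pics/top6o.png');h=max(a.shape[0],b.shape[0]);p=lambda x:np.pad(x,((0,h-x.shape[0]),(0,0),(0,0)));c=np.hstack([p(a),p(b)]);cv2.imwrite('pics/st6.png',cv2.resize(c,(800,int(800*c.shape[0]/c.shape[1]))))"
```

```text
t 9.4 p [ 0.6496 -0.2025  0.1743] yaw 2.49 xz 14.94 yz -0.01 F [-0.17 -0.32 -2.75] T [ 0.04  0.57 -0.02] g 0.159
tongue rack x -51.32 y(tcp) -5.14 z 109.05 th 14.94 yaw err -0.41; tail x 103.27 z 150.31
F rack [-0.19 -0.31 -2.75]
t 9.55 p [ 0.6509 -0.1952  0.1752] yaw 2.95 xz 15.01 yz -0.15 F [ 0.81  0.21 -3.13] T [0.02 0.48 0.02] g 0.159
tongue rack x -49.61 y(tcp) 2.05 z 109.94 th 15.01 yaw err 0.05; tail x 104.93 z 151.38
F rack [ 0.82  0.17 -3.13]
tgt -52 45 15 world [ 0.6486 -0.1974  0.1103] shift [-0.0191  0.0022  0.0621] turn [-0.003  -0.0002  0.0008]
```

View pics/st6.png

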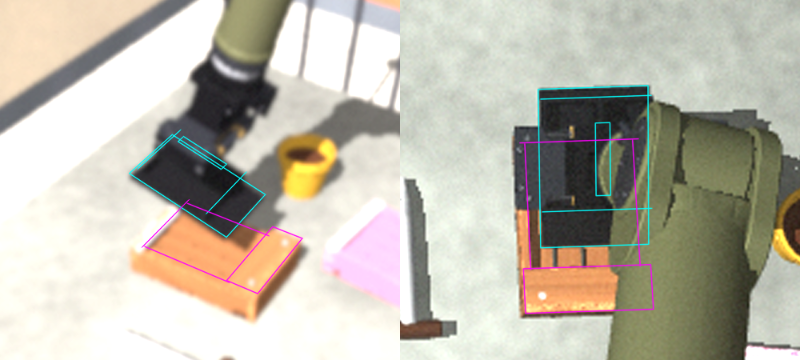

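View pics/wrist6o.png

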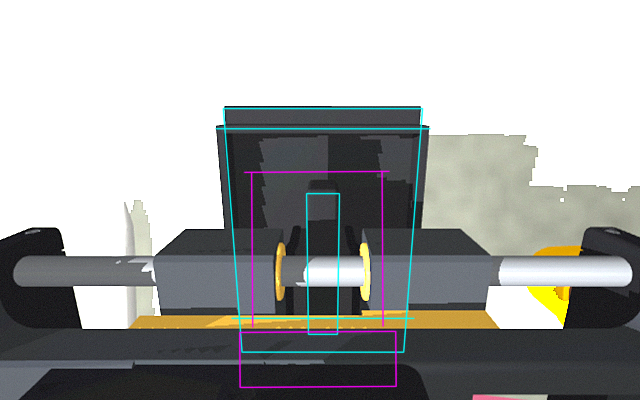

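Call:
step_arm(plan=[[[0, 0, 0], [-0.004, 0.002, 0.012], 255], [[0, 0, 0], [-0.009, 0.002, 0.03], 255], [[0, 0, 0], [-0.015, 0.002, 0.048], 255], [[0, 0, 0], [-0.019, 0.002, 0.062], 255], [[0, 0, 0], [-0.019, 0.002, 0.062], 255], [[0, 0, 0], [-0.019, 0.002, 0.062], 255], [[0, 0, 0], [-0.019, 0.002, 0.062], 255], [[0, 0, 0], [-0.019, 0.002, 0.062], 255], [[0, 0, 0], [-0.019, 0.002, 0.062], 255], [[0, 0, 0], [-0.019, 0.002, 0.062], 255]])

```text
time: 10.8
position: [0.6494, -0.1991, 0.1119]
tool_rot: [-3.106, -0.079, -0.413]
ft_force: [-0.8, 1.3, -2.7]
grip_width: 0.153
```

```bash
cat > look.py <<'E'
from fit import *
import sys
k=sys.argv[1]; out=[]
for n in("side","top"):
    s=ctrl.get_state(); im,C=snap(n,f"pics/{n}{k}.png"); S=5 if n=="side" else 4
    b=np.clip(cv2.resize(im,None,fx=S,fy=S,interpolation=cv2.INTER_CUBIC).astype(float)*1.6,0,255).astype(np.uint8)
    K=C[0].copy();K[:2]*=S; raw=b.copy(); tsegs(b,(K,C[1],C[2]),s); segs(b,(K,C[1],C[2]),RACK,col=(255,0,255),o=O[:2])
    u=proj((K,C[1],C[2]),[.63,-.2,.06])[0].astype(int)
    out.append(np.hstack([q[u[1]-260:u[1]+260,u[0]-300:u[0]+300] for q in (raw,b)]))
o=np.vstack(out); cv2.imwrite(f"pics/look{k}.png",cv2.resize(o,(690,598),interpolation=cv2.INTER_AREA)[:,:,::-1])
E
python3 - <<'E'
from fit import *
where()
E
python3 look.py 7; python3 -c "
from fit import *
where(); tgt(-52,33,15); tgt(-74,33,15)"
```

```text
t 10.8 p [ 0.6494 -0.1991  0.1119] yaw 2.89 xz 15.14 yz -0.03 F [-0.78  1.33 -2.72] T [ 0.01  0.45 -0.  ] g 0.153
tongue rack x -51.12 y(tcp) -1.69 z 46.40 th 15.14 yaw err -0.01; tail x 103.33 z 88.19
F rack [-0.72  1.37 -2.72]
t 10.9 p [ 0.6494 -0.199   0.1118] yaw 2.89 xz 15.13 yz -0.03 F [-0.12 -0.4  -3.41] T [-0.01  0.44  0.03] g 0.16
tongue rack x -51.16 y(tcp) -1.67 z 46.32 th 15.13 yaw err -0.01; tail x 103.29 z 88.10
F rack [-0.14 -0.4  -3.41]
tgt -52 33 15 world [ 0.6486 -0.1974  0.0983] shift [-0.0042 -0.0017  0.0129] turn [-0.0006 -0.0023 -0.0001]
tgt -74 33 15 world [ 0.6266 -0.1985  0.0983] shift [-0.0254 -0.0017  0.0071] turn [-0.0006 -0.0023 -0.0001]
```

View pics/look7.png

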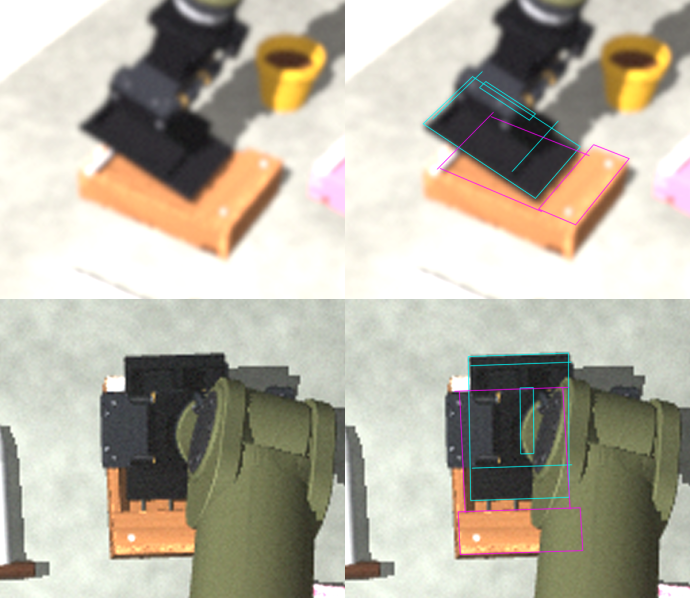

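```bash
python3 -c "
from fit import *
tgt(-54,36,11); tgt(-54,32.5,11); tgt(-70,32.5,11)"
```

```text
tgt -54 36 11 world [ 0.651  -0.1973  0.096 ] shift [-0.0025 -0.0017  0.0157] turn [-0.0006 -0.0722 -0.0001]
tgt -54 32.5 11 world [ 0.651  -0.1973  0.0925] shift [-0.0034 -0.0017  0.0191] turn [-0.0006 -0.0722 -0.0001]
tgt -70 32.5 11 world [ 0.635  -0.1981  0.0925] shift [-0.0189 -0.0017  0.0149] turn [-0.0006 -0.0722 -0.0001]
```

Call:
step_arm(plan=[[[0, -0.036, 0], [-0.001, -0.002, 0.008], 255], [[0, -0.072, 0], [-0.002, -0.002, 0.015], 255], [[0, -0.072, 0], [-0.0034, -0.002, 0.019], 255], [[0, -0.072, 0], [-0.0034, -0.002, 0.019], 255], [[0, -0.072, 0], [-0.0034, -0.002, 0.019], 255], [[0, -0.072, 0], [-0.0034, -0.002, 0.019], 255], [[0, -0.072, 0], [-0.0034, -0.002, 0.019], 255], [[0, -0.072, 0], [-0.0034, -0.002, 0.019], 255], [[0, -0.072, 0], [-0.0034, -0.002, 0.019], 255], [[0, -0.072, 0], [-0.0034, -0.002, 0.019], 255]])

```text
time: 12.15
position: [0.6509, -0.1969, 0.0925]
tool_rot: [-3.121, -0.079, -0.301]
ft_force: [-0.5, 0.4, -2.3]
grip_width: 0.153
```

```bash
python3 -c "
from fit import *
where(); tgt(-54,32.5,11); tgt(-72,32.5,11)"
```

```text
t 12.15 p [ 0.6509 -0.1969  0.0925] yaw 2.9 xz 11.01 yz -0.04 F [-0.48  0.37 -2.34] T [-0.01  0.29  0.  ] g 0.153
tongue rack x -54.01 y(tcp) 0.36 z 32.53 th 11.01 yaw err -0.00; tail x 103.05 z 63.07
F rack [-0.46  0.39 -2.34]
tgt -54 32.5 11 world [ 0.651  -0.1973  0.0925] shift [0.     0.0004 0.    ] turn [-0.0006 -0.0001 -0.0001]
tgt -72 32.5 11 world [ 0.633  -0.1982  0.0925] shift [-0.0177  0.0004 -0.0034] turn [-0.0006 -0.0001 -0.0001]
```

Call:
step_arm(plan=[[[0, 0, 0], [-0.003, 0, -0.0006], 255], [[0, 0, 0], [-0.006, 0, -0.0012], 255], [[0, 0, 0], [-0.009, 0, -0.0018], 255], [[0, 0, 0], [-0.012, 0, -0.0023], 255], [[0, 0, 0], [-0.015, 0, -0.0029], 255], [[0, 0, 0], [-0.0177, 0, -0.0034], 255], [[0, 0, 0], [-0.0177, 0, -0.0034], 255], [[0, 0, 0], [-0.0177, 0, -0.0034], 255], [[0, 0, 0], [-0.0177, 0, -0.0034], 255], [[0, 0, 0], [-0.0177, 0, -0.0034], 255]])

```text
time: 13.4
position: [0.633, -0.1978, 0.0925]
tool_rot: [-3.121, -0.079, -0.301]
ft_force: [0.7, 0.3, -2.8]
grip_width: 0.154
```

```bash
python3 -c "
from fit import *
where(); tgt(-80,32.5,11);tgt(-88,32.5,11)"; python3 look.py 8
```

```text
t 13.4 p [ 0.633  -0.1978  0.0925] yaw 2.9 xz 11.01 yz -0.04 F [ 0.65  0.3  -2.8 ] T [0.04 0.39 0.04] g 0.154
tongue rack x -71.90 y(tcp) 0.39 z 32.48 th 11.01 yaw err 0.00; tail x 85.15 z 63.04
F rack [ 0.67  0.27 -2.8 ]
tgt -80 32.5 11 world [ 0.625  -0.1986  0.0925] shift [-0.0079  0.0004 -0.0015] turn [-0.0007 -0.0002  0.    ]
tgt -88 32.5 11 world [ 0.617  -0.199   0.0925] shift [-0.0158  0.0004 -0.0031] turn [-0.0007 -0.0002  0.    ]
```

View pics/look8.png

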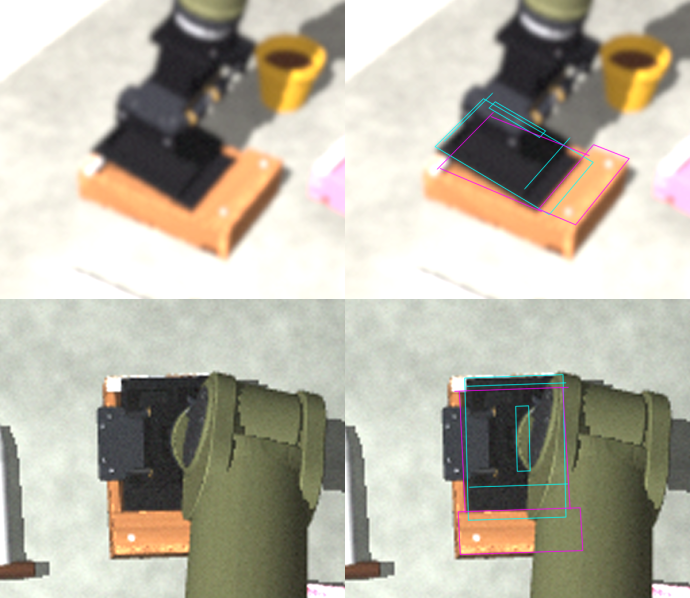

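The tongue is under the lip: in the top view the black plate disappears at the lip edge, and there's no contact force yet. I'll push on to the bar.

Call:
step_arm(plan=[[[0, 0, 0], [-0.0015, 0, -0.0003], 255], [[0, 0, 0], [-0.003, 0, -0.0006], 255], [[0, 0, 0], [-0.0045, 0, -0.0009], 255], [[0, 0, 0], [-0.006, 0, -0.0012], 255], [[0, 0, 0], [-0.0079, 0, -0.0015], 255], [[0, 0, 0], [-0.0079, 0, -0.0015], 255], [[0, 0, 0], [-0.0079, 0, -0.0015], 255], [[0, 0, 0], [-0.0079, 0, -0.0015], 255], [[0, 0, 0], [-0.0079, 0, -0.0015], 255], [[0, 0, 0], [-0.0079, 0, -0.0015], 255]])

```text
time: 14.75
position: [0.6255, -0.1982, 0.0929]
tool_rot: [-3.121, -0.079, -0.302]
ft_force: [5.9, -0.6, 0.4]
grip_width: 0.152
```

```bash
python3 -c "
from fit import *
where(); tgt(-84,32.5,11);tgt(-88,32,11)"
```

```text
t 14.75 p [ 0.6255 -0.1982  0.0929] yaw 2.9 xz 11.07 yz -0.02 F [ 5.95 -0.63  0.42] T [ 0.08 -0.95 -0.02] g 0.152
tongue rack x -79.42 y(tcp) 0.37 z 32.81 th 11.07 yaw err 0.00; tail x 77.61 z 63.54
F rack [ 5.91 -0.93  0.42]
tgt -84 32.5 11 world [ 0.621  -0.1988  0.0925] shift [-0.0045  0.0004 -0.0005] turn [-0.0004 -0.0013  0.    ]
tgt -88 32 11 world [ 0.617 -0.199  0.092] shift [-0.0085  0.0004 -0.0007] turn [-0.0004 -0.0013  0.    ]
```

Call:
step_arm(plan=[[[0, 0, 0], [-0.0015, 0, -0.0004], 255], [[0, 0, 0], [-0.003, 0, -0.0008], 255], [[0, 0, 0], [-0.0045, 0, -0.0012], 255], [[0, 0, 0], [-0.006, 0, -0.0015], 255], [[0, 0, 0], [-0.006, 0, -0.0015], 255], [[0, 0, 0], [-0.006, 0, -0.0015], 255], [[0, 0, 0], [-0.006, 0, -0.0015], 255], [[0, 0, 0], [-0.006, 0, -0.0015], 255], [[0, 0, 0], [-0.006, 0, -0.0015], 255], [[0, 0, 0], [-0.006, 0, -0.0015], 255]])

```text
time: 16.0
position: [0.62, -0.1985, 0.0935]
tool_rot: [-3.121, -0.079, -0.305]
ft_force: [6.3, 0.6, -1.0]
grip_width: 0.155
```

```bash
python3 -c "
from fit import *
where()"; python3 look.py 9; python3 -c "
from fit import *
where();tgt(-88,32.5,11); tgt(-88.5,32,6)"
```

```text
t 16.0 p [ 0.62   -0.1985  0.0935] yaw 2.91 xz 11.17 yz -0.01 F [ 6.34  0.64 -0.97] T [ 0.09 -1.41 -0.07] g 0.155
tongue rack x -84.77 y(tcp) 0.38 z 33.27 th 11.17 yaw err 0.01; tail x 72.20 z 64.26
F rack [ 6.37  0.32 -0.97]
t 16.1 p [ 0.6201 -0.1985  0.0935] yaw 2.91 xz 11.17 yz -0.01 F [ 6.35 -0.43 -1.  ] T [ 0.07 -1.42  0.02] g 0.152
tongue rack x -84.75 y(tcp) 0.38 z 33.26 th 11.17 yaw err 0.01; tail x 72.22 z 64.25
F rack [ 6.32 -0.75 -1.  ]
tgt -88 32.5 11 world [ 0.617  -0.199   0.0925] shift [-0.0032  0.0004  0.0004] turn [-0.0003 -0.0029  0.0001]
tgt -88.5 32 6 world [ 0.6214 -0.1988  0.085 ] shift [-0.0003  0.0004  0.0086] turn [-0.0003 -0.0902  0.0002]
```

View pics/look9.png

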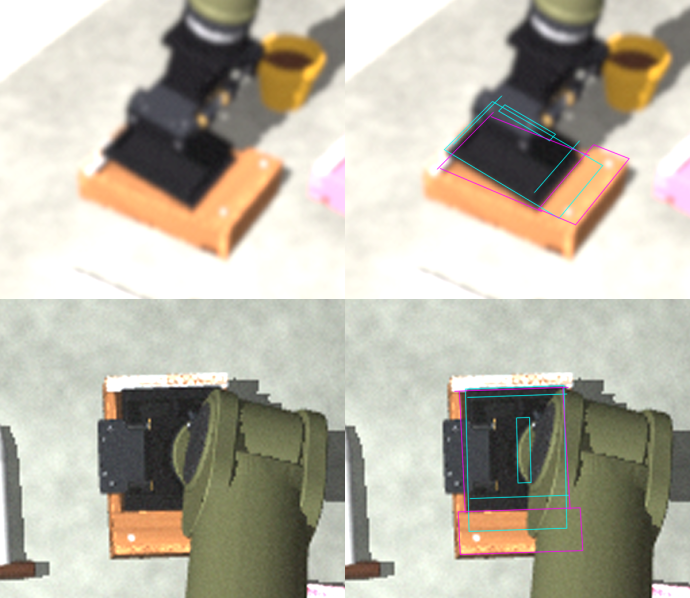

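Call:
step_arm(plan=[[[0, 0, 0], [-0.0015, 0, 0], 255], [[0, 0, 0], [-0.003, 0, 0.0], 255], [[0, 0, 0], [-0.004, 0, 0.0002], 255], [[0, 0, 0], [-0.004, 0, 0.0002], 255], [[0, -0.018, 0], [-0.0032, 0, 0.002], 255], [[0, -0.036, 0], [-0.0025, 0, 0.0036], 255], [[0, -0.054, 0], [-0.0018, 0, 0.0053], 255], [[0, -0.072, 0], [-0.001, 0, 0.007], 255], [[0, -0.09, 0], [-0.0003, 0, 0.0086], 255], [[0, -0.09, 0], [-0.0003, 0, 0.0086], 255]])

```text
time: 17.35
position: [0.6227, -0.1983, 0.0858]
tool_rot: [-3.134, -0.08, -0.168]
ft_force: [7.1, -0.2, 1.5]
grip_width: 0.152
```

```bash
python3 -c "
from fit import *
where()"; python3 look.py 10; python3 -c "
from fit import *
where();tgt(-88.5,31.5,3); tgt(-88.5,30.5,0)"
```

```text
t 17.35 p [ 0.6227 -0.1983  0.0858] yaw 2.94 xz 6.13 yz 0.01 F [ 7.1  -0.22  1.52] T [ 0.13 -1.49 -0.02] g 0.152
tongue rack x -87.05 y(tcp) 0.39 z 32.64 th 6.13 yaw err 0.04; tail x 72.03 z 49.73
F rack [ 7.08 -0.58  1.52]
t 17.45 p [ 0.6225 -0.1983  0.0858] yaw 2.93 xz 6.13 yz 0.01 F [6.81 1.18 0.68] T [ 0.16 -1.51  0.02] g 0.156
tongue rack x -87.26 y(tcp) 0.41 z 32.65 th 6.13 yaw err 0.03; tail x 71.83 z 49.74
F rack [6.87 0.84 0.68]
tgt -88.5 31.5 3 world [ 0.6241 -0.1986  0.08  ] shift [0.0009 0.0004 0.0059] turn [ 0.0001 -0.0547  0.0006]
tgt -88.5 30.5 0 world [ 0.6265 -0.1985  0.0745] shift [0.0027 0.0004 0.0117] turn [ 1.00e-04 -1.07e-01  6.00e-04]
```

View pics/look10.png

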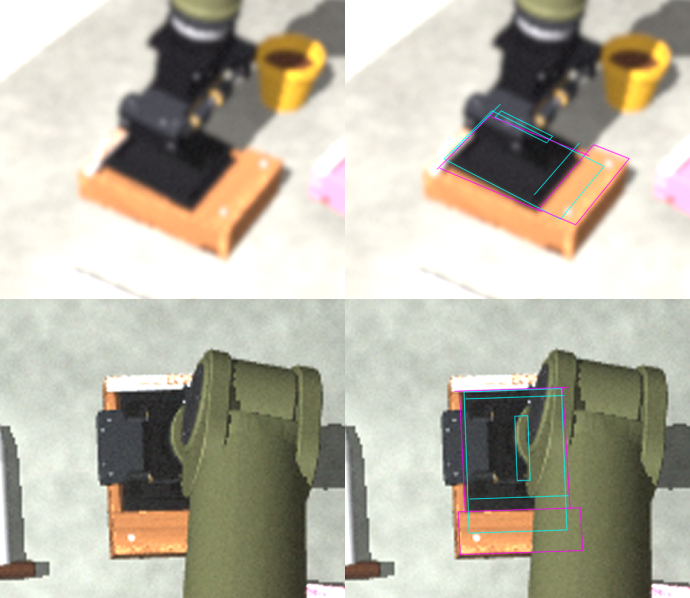

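```bash
python3 - <<'E'
from fit import *
im=cv2.imread("pics/top10.png"); im=np.clip(im*2.,0,255).astype(np.uint8); b=cv2.resize(im[130:215,365:440],None,fx=7,fy=7,interpolation=cv2.INTER_NEAREST); cv2.imwrite("pics/z10.png",b)
E
```

```text
(no output)
```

View pics/z10.png

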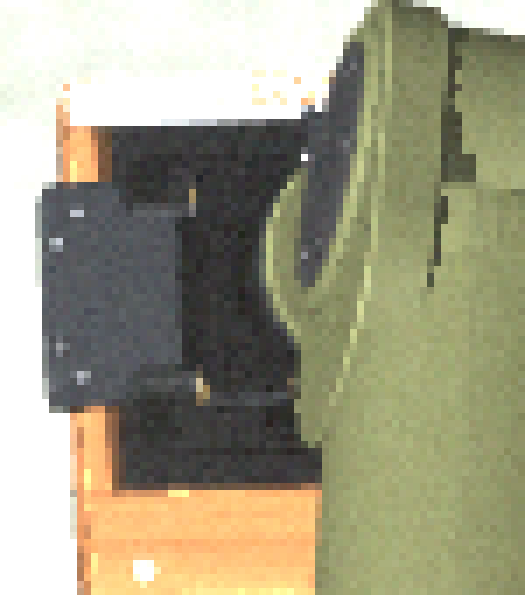

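Call:
step_arm(plan=[[[0, 0, 0], [-0.0009, 0, 0], 255], [[0, 0, 0], [-0.0018, 0, 0.0], 255], [[0, -0.014, 0], [-0.0012, 0, 0.0015], 255], [[0, -0.027, 0], [-0.0006, 0, 0.003], 255], [[0, -0.041, 0], [0, 0, 0.0045], 255], [[0, -0.055, 0], [0.0005, 0, 0.0059], 255], [[0, -0.055, 0], [0.0005, 0, 0.0059], 255], [[0, -0.055, 0], [0.0005, 0, 0.0059], 255], [[0, -0.055, 0], [0.0005, 0, 0.0059], 255], [[0, -0.055, 0], [0.0005, 0, 0.0059], 255]])

```text
time: 18.7
position: [0.6238, -0.1983, 0.0802]
tool_rot: [-3.138, -0.08, -0.083]
ft_force: [7.2, 0.8, 1.6]
grip_width: 0.154
```

```bash
python3 -c "
from fit import *
where();tgt(-88.5,31,1.5); tgt(-88.5,30.3,0)"
```

```text
t 18.7 p [ 0.6238 -0.1983  0.0802] yaw 2.93 xz 3.02 yz 0.02 F [7.19 0.75 1.58] T [ 0.17 -1.6  -0.05] g 0.154
tongue rack x -88.77 y(tcp) 0.39 z 31.60 th 3.02 yaw err 0.03; tail x 71.01 z 40.02
F rack [7.22 0.39 1.58]
tgt -88.5 31 1.5 world [ 0.6253 -0.1986  0.0773] shift [0.0014 0.0004 0.003 ] turn [ 0.0003 -0.0265  0.0006]
tgt -88.5 30.3 0 world [ 0.6265 -0.1985  0.0743] shift [0.0024 0.0004 0.006 ] turn [ 0.0003 -0.0527  0.0005]
```

There's no catch contact and the force is just the bar's (~7 N). I'll lower it flat.

Call:
step_arm(plan=[[[0, -0.01, 0], [0.0003, 0, 0.0012], 255], [[0, -0.02, 0], [0.0007, 0, 0.0022], 255], [[0, -0.03, 0], [0.0011, 0, 0.0033], 255], [[0, -0.04, 0], [0.0016, 0, 0.0045], 255], [[0, -0.0525, 0], [0.0022, 0, 0.006], 255], [[0, -0.0525, 0], [0.0022, 0, 0.0062], 255], [[0, -0.0525, 0], [0.0022, 0, 0.0062], 255], [[0, -0.0525, 0], [0.0022, 0, 0.0062], 255], [[0, -0.0525, 0], [0.0022, 0, 0.0062], 255], [[0, -0.0525, 0], [0.0022, 0, 0.0062], 255]])

```text
time: 19.95
position: [0.6262, -0.1981, 0.074]
tool_rot: [3.14, 0.08, 0.0]
ft_force: [6.9, 0.5, 1.6]
grip_width: 0.157
```

```bash
python3 -c "
from fit import *
where()"; python3 look.py 11; python3 -c "
from fit import *
where();tgt(-88.5,30,0); tgt(-81,30,0)"
```

```text
t 19.95 p [ 0.6262 -0.1981  0.074 ] yaw 2.93 xz 0.0 yz 0.01 F [6.88 0.49 1.58] T [ 0.11 -1.65 -0.05] g 0.157
tongue rack x -88.79 y(tcp) 0.41 z 29.95 th 0.00 yaw err 0.03; tail x 71.21 z 29.96
F rack [6.9  0.14 1.58]
t 20.05 p [ 0.6262 -0.1982  0.074 ] yaw 2.92 xz 0.0 yz 0.02 F [ 7.66 -0.17  0.7 ] T [ 0.15 -1.65 -0.05] g 0.155
tongue rack x -88.78 y(tcp) 0.36 z 29.98 th 0.00 yaw err 0.02; tail x 71.22 z 29.99
F rack [ 7.64 -0.56  0.7 ]
tgt -88.5 30 0 world [ 0.6265 -0.1985  0.074 ] shift [ 0.0003  0.0004 -0.    ] turn [ 0.0003 -0.      0.0004]
tgt -81 30 0 world [ 0.634  -0.1981  0.074 ] shift [ 0.0078  0.0004 -0.    ] turn [ 0.0003 -0.      0.0004]
```

View pics/look11.png

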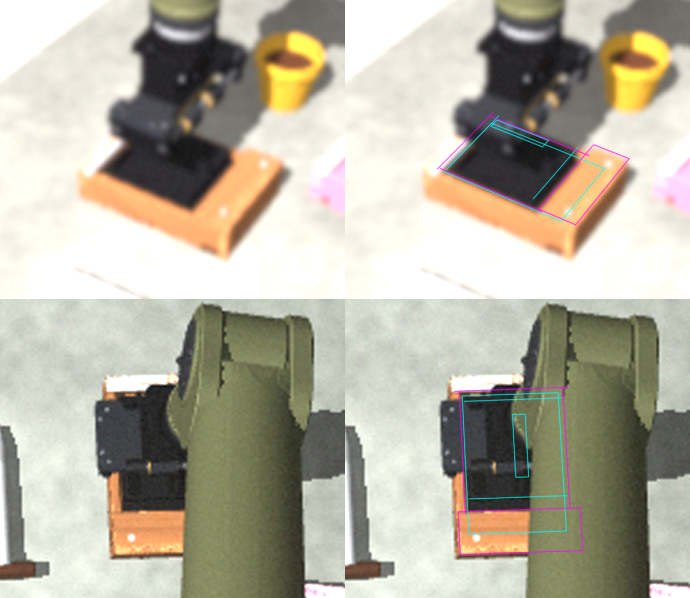

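Call:
step_arm(plan=[[[0, 0, 0], [0, 0, 0.0004], 255], [[0, 0, 0], [0, 0, 0.0008], 255], [[0, 0, 0], [0, 0, 0.0008], 255], [[0, 0, 0], [0, 0, 0.0008], 255], [[0, 0, 0], [0, 0, 0.0008], 255], [[0, 0, 0], [0, 0, 0.0008], 255], [[0, 0, 0], [0, 0, 0.0008], 255], [[0, 0, 0], [0, 0, 0.0008], 255], [[0, 0, 0], [0, 0, 0.0008], 255], [[0, 0, 0], [0, 0, 0.0008], 255]])

```text
time: 21.3
position: [0.6263, -0.1981, 0.0738]
tool_rot: [3.14, 0.08, 0.0]
ft_force: [6.2, -0.0, 4.3]
grip_width: 0.156
```

```bash
python3 -c "
from fit import *
where()"
```

```text
t 21.3 p [ 0.6263 -0.1981  0.0738] yaw 2.93 xz 0.01 yz 0.03 F [ 6.19 -0.03  4.35] T [ 0.18 -1.38 -0.03] g 0.156
tongue rack x -88.71 y(tcp) 0.44 z 29.75 th 0.01 yaw err 0.03; tail x 71.29 z 29.78
F rack [ 6.18 -0.34  4.35]
```

Fz rose by ~3 N while the tool sank only 0.2 mm, so the tray is on the slats. Now I'll follow the bar outward.

Call:
step_arm(plan=[[[0, 0, 0], [0.001, 0, 0], 255], [[0, 0, 0], [0.002, 0, 0], 255], [[0, 0, 0], [0.003, 0, 0], 255], [[0, 0, 0], [0.004, 0, 0], 255], [[0, 0, 0], [0.005, 0, 0], 255], [[0, 0, 0], [0.006, 0, 0], 255], [[0, 0, 0], [0.007, 0, 0], 255], [[0, 0, 0], [0.007, 0, 0], 255], [[0, 0, 0], [0.007, 0, 0], 255], [[0, 0, 0], [0.007, 0, 0], 255]])

```text
time: 22.55
position: [0.6319, -0.1979, 0.0737]
tool_rot: [3.14, 0.08, -0.004]
ft_force: [2.2, 1.3, 6.6]
grip_width: 0.153
```

```bash
python3 -c "
from fit import *
where()"; python3 look.py 12
```

```text
t 22.55 p [ 0.6319 -0.1979  0.0737] yaw 2.91 xz -0.15 yz 0.02 F [2.24 1.34 6.61] T [ 0.17 -0.71 -0.06] g 0.153
tongue rack x -83.15 y(tcp) 0.30 z 29.96 th -0.15 yaw err 0.01; tail x 76.85 z 29.54
F rack [2.3  1.22 6.61]
```

View pics/look12.png

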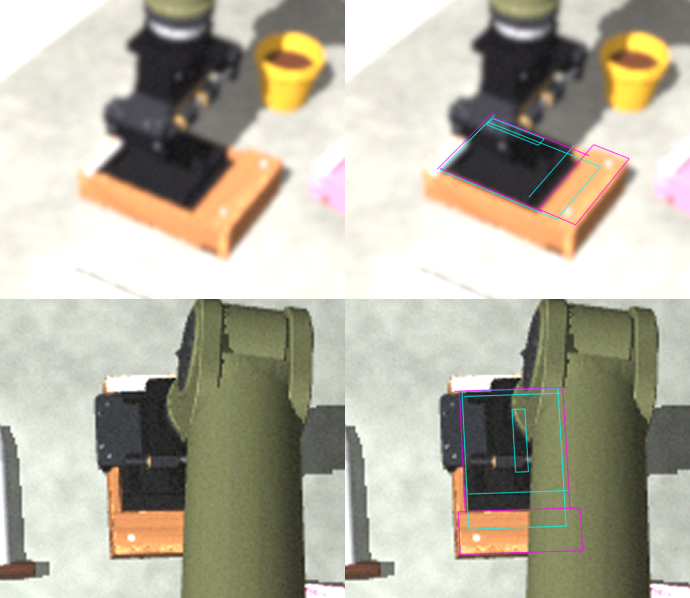

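Call:
step_arm(plan=[[[0, 0, 0], [0, 0, -0.0005], 255], [[0, 0, 0], [0, 0, -0.001], 255], [[0, 0, 0], [0, 0, -0.001], 255], [[0, 0, 0], [0, 0, -0.001], 255], [[0, 0, 0], [0.0005, 0, -0.001], 255], [[0, 0, 0], [0.001, 0, -0.001], 255], [[0, 0, 0], [0.001, 0, -0.001], 255], [[0, 0, 0], [0.001, 0, -0.001], 255], [[0, 0, 0], [0.001, 0, -0.001], 255], [[0, 0, 0], [0.001, 0, -0.001], 255]])

```text
time: 23.9
position: [0.632, -0.1979, 0.0737]
tool_rot: [-3.141, -0.08, 0.007]
ft_force: [1.8, 0.8, 6.7]
grip_width: 0.156
```

```bash
python3 -c "
from fit import *
where()"; python3 - <<'E'
from fit import *
im,C=snap("wrist","pics/w13.png"); s=ctrl.get_state()
b=np.clip(im.astype(float)*1.8,0,255).astype(np.uint8); tsegs(b,C,s); segs(b,C,[((75,-65,45),(75,65,45)),((80,-65,45),(80,65,45))],col=(255,0,255),o=O[:2])
cv2.imwrite("pics/w13o.png",cv2.resize(b[60:260,160:480],(800,500),interpolation=cv2.INTER_CUBIC)[:,:,::-1])
cv2.imwrite("pics/w13r.png",cv2.resize(np.clip(im[60:260,160:480].astype(float)*1.8,0,255).astype(np.uint8),(800,500),interpolation=cv2.INTER_CUBIC)[:,:,::-1])
E
```

```text
t 23.9 p [ 0.632  -0.1979  0.0737] yaw 2.9 xz -0.27 yz -0.01 F [1.84 0.79 6.7 ] T [ 0.26 -0.59 -0.03] g 0.156
tongue rack x -83.22 y(tcp) 0.31 z 30.13 th -0.27 yaw err 0.00; tail x 76.78 z 29.36
F rack [1.88 0.69 6.7 ]
```

View pics/w13o.png

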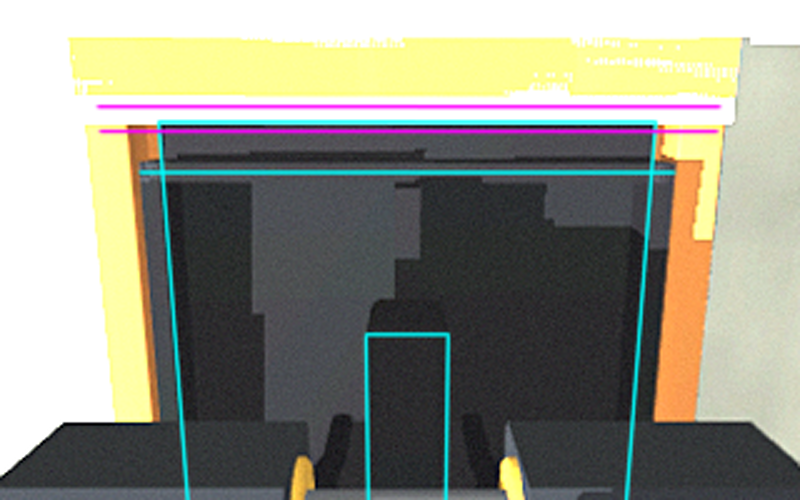

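View pics/w13r.png

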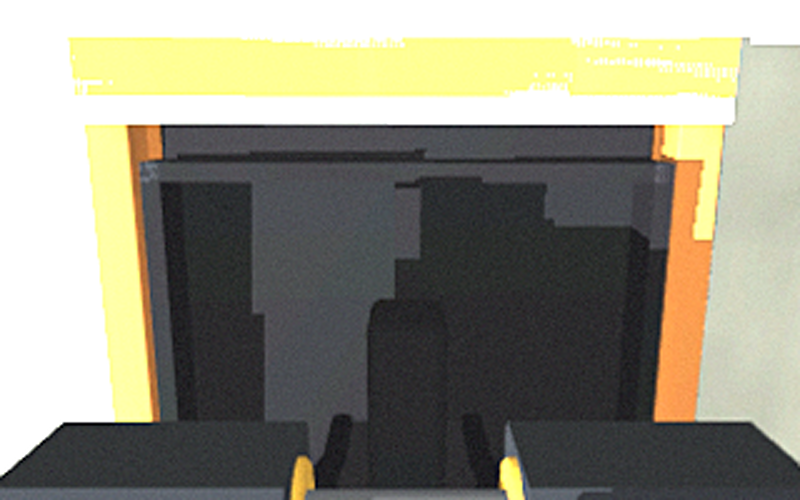

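The tool has stopped about 2.5 mm short of its commanded push, with ~4 N of resistance. That could be slat friction under my downward push, or the end rail. It isn't high force, so I'll let go and let the bar do the rest as the task asks, then inspect.

Call:
step_arm(plan=[[[0, 0, 0], [0, 0, 0], 225], [[0, 0, 0], [0, 0, 0], 205], [[0, 0, 0], [0, 0, 0], 190], [[0, 0, 0], [0, 0, 0], 170], [[0, 0, 0], [0, 0, 0], 140], [[0, 0, 0], [0, 0, 0], 120], [[0, 0, 0], [0, 0, 0], 120], [[0, 0, 0], [0, 0, 0], 120], [[0, 0, 0], [0, 0, 0], 120], [[0, 0, 0], [0, 0, 0], 120]], squeeze=5)

```text
time: 25.2
position: [0.6316, -0.1979, 0.0725]
tool_rot: [-3.14, -0.08, 0.009]
ft_force: [-0.7, -0.2, 0.5]
grip_width: 0.532
```

```bash
python3 - <<'E'
from fit import *
where()
im,C=snap("wrist","pics/w14.png"); s=ctrl.get_state()
b=np.clip(im.astype(float)*1.8,0,255).astype(np.uint8); tsegs(b,C,s); segs(b,C,[((75,-65,45),(75,65,45)),((80,-65,45),(80,65,45))],col=(255,0,255),o=O[:2])
cv2.imwrite("pics/w14o.png",cv2.resize(b[60:260,160:480],(800,500),interpolation=cv2.INTER_CUBIC)[:,:,::-1])
E
```

```text
t 25.2 p [ 0.6316 -0.1979  0.0725] yaw 2.9 xz -0.31 yz -0.03 F [-0.7  -0.17  0.53] T [ 0.04 -0.05 -0.04] g 0.532
tongue rack x -83.57 y(tcp) 0.35 z 29.00 th -0.31 yaw err 0.00; tail x 76.43 z 28.14
F rack [-0.71 -0.13  0.53]
```

View pics/w14o.png

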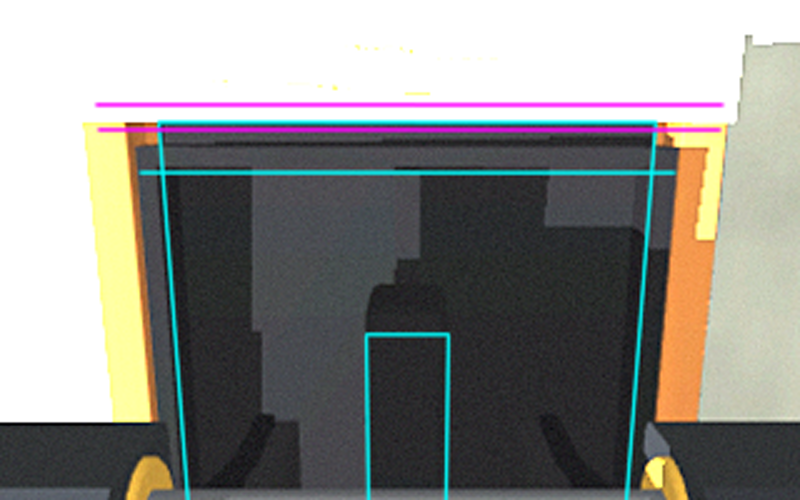

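On release the bar pushed the tray ~2.6 mm farther. About 4.7 mm of the 10 mm tail flange is still visible, so ~5 mm is under the catch, as it should be when seated. I'll retract and verify.

Call:
step_arm(plan=[[[0, 0, 0], [0, 0, -0.01], 120], [[0, 0, 0], [0, 0, -0.03], 110], [[0, 0, 0], [0, 0, -0.06], 100], [[0, 0, 0], [0, 0, -0.1], 100], [[0, 0, 0], [0, 0, -0.15], 100], [[0, 0, 0], [-0.02, -0.03, -0.2], 100], [[0, 0, 0], [-0.04, -0.08, -0.24], 100], [[0, 0, 0], [-0.06, -0.13, -0.26], 100], [[0, 0, 0], [-0.06, -0.18, -0.26], 100], [[0, 0, 0], [-0.06, -0.22, -0.26], 100]])

```text
time: 26.5
position: [0.5616, 0.0214, 0.3359]
tool_rot: [3.14, 0.083, -0.002]
ft_force: [0.7, 1.0, -0.6]
grip_width: 0.607
```

```bash
python3 - <<'E'
from fit import *
st()
O2=(.628,-.1985)
def seat(b,C):
    segs(b,C,RACK,col=(255,0,255),o=O2)
    segs(b,C,[((a[0],a[1],a[2]+30),(c[0],c[1],c[2]+30)) for a,c in TR],o=O2)
out=[]
for n,S in(("top",5),("wrist",1),("side",5)):
    im,C=snap(n,f"pics/{n}15.png")
    if n=="wrist": seat(im,C); cv2.imwrite("pics/w15o.png",im[:,:,::-1]); continue
    b=np.clip(cv2.resize(im,None,fx=S,fy=S,interpolation=cv2.INTER_CUBIC).astype(float)*1.6,0,255).astype(np.uint8)
    K=C[0].copy();K[:2]*=S; raw=b.copy(); seat(b,(K,C[1],C[2])); u=proj((K,C[1],C[2]),[.63,-.2,.06])[0].astype(int)
    out.append(np.hstack([q[u[1]-260:u[1]+260,u[0]-300:u[0]+300] for q in (raw,b)]))
cv2.imwrite("pics/look15.png",cv2.resize(np.vstack(out),(690,598),interpolation=cv2.INTER_AREA)[:,:,::-1])
E
```

```text
t 26.5 p [0.5616 0.0214 0.3359] yaw 3.01 xz -0.08 yz 0.01 F [ 0.73  0.99 -0.65] T [-0.01  0.03 -0.01] g 0.607
```

View pics/look15.png

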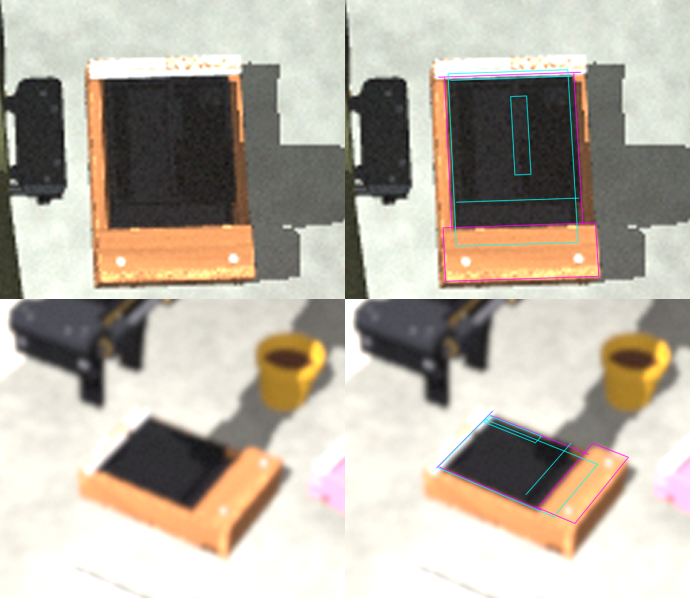

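View pics/w15o.png

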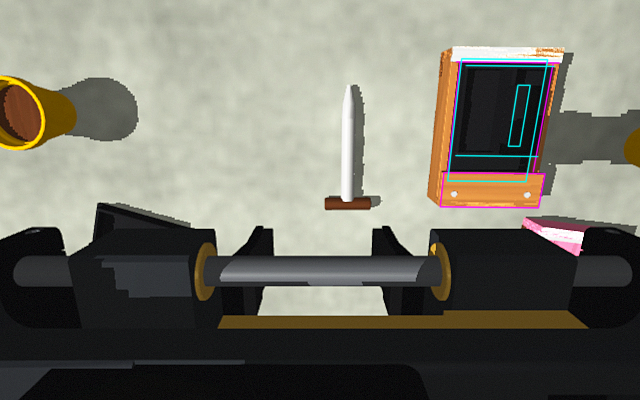

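View pics/top15.png

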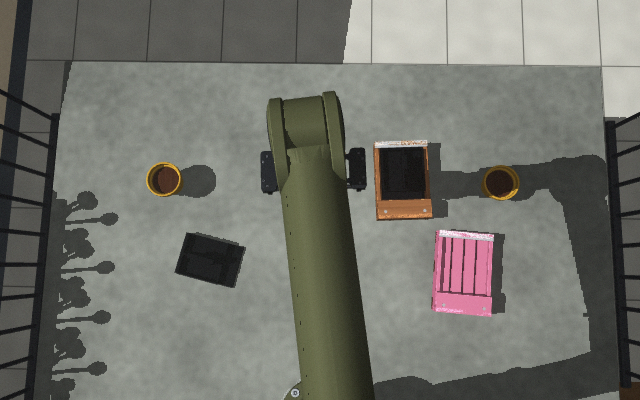

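```bash
python3 - <<'E'
import cv2,numpy as np
a=cv2.imread("pics/wrist15.png")[40:215,420:570]; b=cv2.imread("pics/top15.png")[135:225,368:438]
f=lambda x,g,h:cv2.resize(np.clip(255*(x/255.)**g,0,255).astype(np.uint8),(int(x.shape[1]*h/x.shape[0]),h),interpolation=cv2.INTER_CUBIC)
c=np.hstack([f(a,.45,450),f(b,.45,450)]); print(c.shape); cv2.imwrite("pics/z15.png",c[:,:800])
E
```

```text
(450, 735, 3)
```

View pics/z15.png

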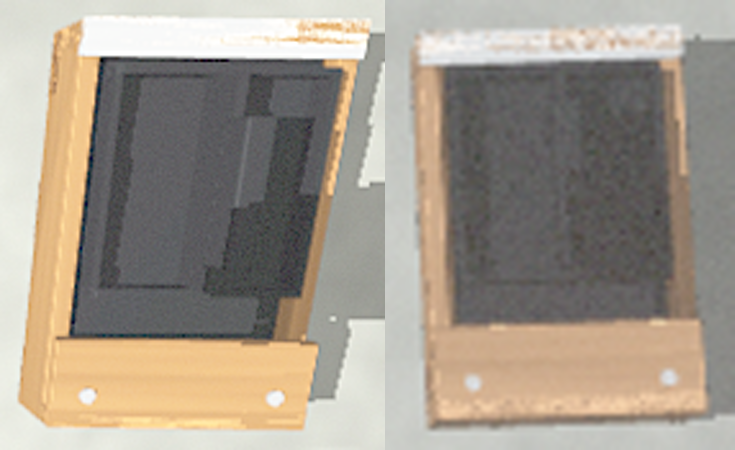

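The tongue disappears under the lip and the tail under an unbroken catch strip. The tray lies flat between the rails, the gripper touches nothing, and the pots and dibber haven't moved. I'll hand it in.

```bash
python3 -c "
from bench import ctrl
print(ctrl.close_job())"
```

```text
the job is handed in; nothing more can be done
None
```

The tray is in the brown rack, clipped under the wooden lip at one end and the aluminium catch at the other. I handed the job in at about 27 s of the 58 s allowed.

**What I did:** I took the farther of the two trays by its grip and tucked the tongue under the lip, tilted 11°. I pressed the bar in about 11 mm (about 7 N), lowered the tail flat behind the catch, let go so the bar pushed it under, and backed away.

**Last checks:**
- **Seating:** about 4.7 mm of the 10 mm tail flange is still visible, so about 5 mm is under the catch, as it should be when seated. The tongue disappears under the lip, and the tray lies flat on the slats.
- **Surroundings:** the pots and the dibber stand where they were, and the gripper is clear of everything.
- **Forces:** the highest wrist reading I saw was about 8 N; I read it only between moves.

**What disagreed:**
- While I guided the tray out, it stopped a few millimetres short with about 4 N of resistance, probably friction on the slats. The bar finished the travel once I opened the gripper.
- The last wrist views put the catch about 1.4 mm farther out than my first estimate of the rack's position, within the error expected.
- I didn't measure the final bar position. That the bar is about 3 mm in is inferred from the pictures.

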